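Hold an engine valve up to the inspection camera

ROBOT

A 7-joint arm with a two-finger parallel gripper is mounted at the origin on the work surface. World frame = base frame: x ahead of the robot, y to its left, z up, the work surface at z = 0. Lengths are in mm, angles in degrees, forces in N, time in s.
With the tool pointing down it reaches from about 425 to 925 mm from the base axis. Payload 6.8 kg.
Tool frame: the origin (TCP) lies midway between the tips of the shut fingers; the grasp point (between the pads) lies 19 mm behind it (ctrl.grip_depth is the distance from the TCP to the grasp point, in mm); z points along the fingers, y is the line along which they close (so a half turn about z gives the same grasp; the last joint's range is limited). The gripper opens to 88 mm and grips with 3 to 60 N. Pads are 20 mm wide; open, the fingers measure 115 mm over their backs; the gripper's body (75 mm by 178 mm) begins 61 mm behind the grasp point.
Start: joints at [65.082, 27.33, 1.283, 89.118, -0.659, 63.558, -4.761], TCP at [216.694, -639.29, 222.664] pointing down, gripper open.
Joint ranges: [-169.35, 169.35], [-19.33, 120.38], [-80.79, 83.38], [13.8, 139.57], [-78.32, 258.32], [9.67, 109.79], [-169.56, 169.56]. Speed limits (degrees/s): [136.94, 136.94, 180, 180, 180, 180, 180].

INTERFACE

Orientations are given as a 3x3 rotation matrix whose columns are the frame's x, y, z axes.
In Python, from cell import ctrl gives the robot as it stands. The module is installed in compiled form; this text tells all that it offers.
- The arm moves only by the tool play_rows, never from a script. Its argument "steps" is a list of rows, each a list of 7 numbers: the shift along the tool's x, y, z in units of 40 cm (1.0 is 40 cm), then the turn, a rotation vector about the tool's x, y, z in units of pi rad (1.0 is pi rad), then the finger opening in mm, from 0 to 87.8. A call has 1 to 8 rows; each row is the pose to reach, as a shift and turn from the pose commanded when the call began, along the tool's axes at that moment, turning the shorter way round; what a row does not reach only later rows make up. A row lasts 1/10 s, in which the tool goes at most 50 mm and 8.59 degrees, less where a joint would pass 70% of its speed; a pose out of reach is approached as far as the arm can. A call with a number of a shift or a turn outside -1 to 1 is refused whole. A call with a gripper value outside its range is refused whole. The fingers move at their own pace and stop on an object; the grip force is fixed at half the most. Time passes only in rows, so rows that repeat a pose let the fingers close. It gives the time, the measured TCP pose, the force, the opening and the grip force at its end, in the units of the state.
- ctrl.observe(): the state, without advancing time (a new reading comes with each control period).
- ctrl.grab_frame(name): name is "scene" or "top" or "wrist"; returns a dict with "image" (384x512x3 uint8, red, green, blue), "z_map" (384x512 float32, mm along the optical axis (not along the pixel's ray), 0 where there is no reading), "camera_matrix" (3x3 intrinsics, pixels), "R" (3x3) and "t" (3): a world point X has camera coordinates R X + t. Camera axes: x right, y down, z forward; pixel columns grow to the right and rows downward; lengths in mm; the calibration is good to about 2 mm. A picture is of the moment at which its call begins.
- ctrl.sign_off(): hands the job in; it is judged then, once.
The state is a dict: "time": time; "qpos": joint angles; "joint_vel": joint speeds; "joint_efforts": joint torques, N m; "position": TCP position; "tcp_rot": TCP orientation; "wrist_force": force on the tool from outside, world axes, zero at the start; "ft_torque": the same for the moment, N m; "width": finger opening in mm; "grip_force": force on a finger pad.
Only numpy, scipy, OpenCV 4.12 (cv2) and the standard library are available. Lean on these libraries where they do the work, as an engineer would, in place of code of your own. Each camera call takes 0.05 s, during which the arm holds its last target. There are 200 camera calls.

TASK

Two engine valves stand in the slotted rack: slide the longer one along its slot to the open end, lift it out and hold it up to the inspection camera, its flat head face towards the lens, square to the lens axis, centred on that axis and 100 mm in front of the lens. Finish while still holding it there in the gripper, steady and touching nothing else. Do not touch the camera, and leave the shorter valve standing in its slot.

Things in the scene. Friction and masses are not known exactly. Their poses are not given: they have to be found in the camera images.
- valve: the longer engine valve, bare steel, about 180 g, 150 mm long: round head 46 mm across (rim 5 mm thick), coned to a round 10 mm stem from 20 mm up. Starts upright, head down, in one of the rack's two slots. Origin: centre of the head's flat face (underside); z along the stem, away from the head. Yaw means nothing. Grip the stem 40 to 145 mm from the face.
- short_valve: the shorter engine valve, same shape and steel, 115 mm long, head 42 mm across, stem 10 mm; stands upright in the other slot. Same origin and axes. To be left alone.
- rack: fixed dark steel rack, 170 mm (x) by 200 mm (y). Origin: middle of its underside, on the bench; z up. Valve faces rest on its floor, 8 mm above the bench. Two slots run along y at x = -40 and +40 mm, closed at y = -100, open at y = +30 mm; from there to y = +100 mm the floor is uncovered. Valves start at y = -65 to -25 mm; which slot holds which varies.
- slot_exit (a point): on the rack between the slots, at the open end of the lips (rack x 0, y +30 mm), 24 mm above the bench, level with the lips' top. Bright lips 6 mm thick overhang each slot (inside 52 mm wide, 10 mm high), leaving a 28 mm gap for the stem: a valve can be lifted only when its whole head is past this end, its axis 25 mm or more beyond.
- cam_head: inspection camera head: grey barrel 52 mm across, on its upper end a flat ring light 84 mm across with the round lens at its centre. In a yoke on a fixed foot 120 by 130 mm, tilted 0.4 to 0.7 rad from straight up towards the robot's side. Origin: on the tilt axis, 70 mm above the bench; z is the lens axis, out of the lens; lens glass at z = 40 mm.
- camera: fixed foot and yoke of the inspection camera: steel plate 120 mm (x) by 130 mm (y), 12 mm thick, with two uprights 87 mm high that carry the camera head between them. Origin: middle of its underside, on the bench. The lens looks up and towards its -x. To be left untouched, head included.
- focus (a point): the inspection point, in empty air on the lens axis, 100 mm in front of the lens glass (z = 140 mm in the camera head's frame). The centre of the valve's flat face belongs here, the stem pointing away from the lens along the lens axis.

How it is judged:
By the outcome, as a careful person would: the job done as asked, in the order asked, and still so for the second after the job is handed in, while the arm keeps its last pose, push and grip.
It also fails if it takes over 38 s, if anything falls off the work surface, if the arm or the gripper's body presses on something with over 40 N, if the wrist force passes 120 N, or if a joint passes its speed limit or range.

## Working session

There is one attempt and no reset: what is moved stays moved. The work goes in short steps, Python scripts to look and compute and a tool call to move; the robot and the scene stay as the last step left them, time stands still between calls to the robot, and variables do not carry over. Pictures are saved under pics/ and viewed, at most 10 in all, crops included, and the job is handed in when it is done.

Besides the shell and the picture viewer there is one more tool, called after "Call:" as name(argument=value, ...), one argument or row to a line, values as JSON. play_rows: Moves the arm, as the interface text tells. Shifts and turns lie within -1 to 1; 1 stands for 40 cm of shift or pi rad of turn. Its arguments: {"type":"object","properties":{"steps":{"type":"array"}},"required":["steps"]}

```bash
mkdir -p pics; cat > h.py <<'E'
import numpy as np, cv2
from cell import ctrl
def grab(n):
    f=ctrl.grab_frame(n); np.savez(f'{n}.npz',**f); return f
def save(f,p): cv2.imwrite(p,f['image'][:,:,::-1])
def pts(f):
    z=f['z_map'];K=f['camera_matrix'];v,u=np.mgrid[:384,:512]
    c=np.stack([(u-K[0,2])/K[0,0]*z,(v-K[1,2])/K[1,1]*z,z],-1)
    return (c-f['t'])@f['R']
def ray(f,u,v,h):
    d=f['R'].T@np.linalg.solve(f['camera_matrix'],[u,v,1.]);o=-f['R'].T@f['t']
    return o+d*(h-o[2])/d[2]
def proj(f,X):
    c=f['camera_matrix']@(f['R']@np.array(X)+f['t']);return c[:2]/c[2]
E
python3 - <<'E'
from h import *
fs=[grab('scene'),grab('top')]
im=np.vstack([f['image'] for f in fs]);
for n,f in zip(['scene','top'],fs):
    save(f,f'pics/{n}0.png'); print(n,-f['R'].T@f['t'],f['R'][2])
s=ctrl.observe();print(s['time'],s['position'],s['tcp_rot'],s['width'],ctrl.grip_depth)
E
```

```text
scene [1217.25499759 -478.80217686  705.16077384] [-0.65602439  0.4702643  -0.5903249 ]
top [549.33694908 -40.75227323 938.45786259] [ 0.0659713   0.00913605 -0.9977797 ]
0.1 [ 216.52254556 -638.75766468  221.80451015] [[ 9.47045887e-01  3.21097625e-01 -6.34354428e-04]
 [ 3.21098228e-01 -9.47044734e-01  1.48350395e-03]
 [-1.24412425e-04 -1.60863640e-03 -9.99998698e-01]] 87.62447104473982 18.700000000000003
```

View pics/scene0.png

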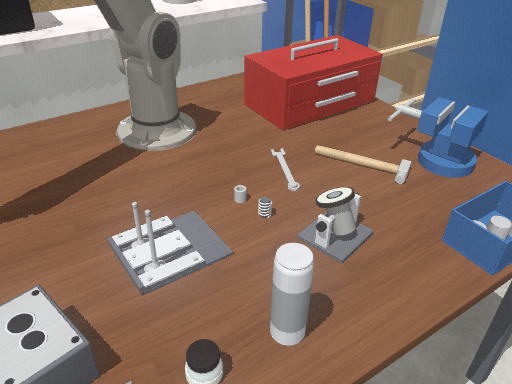

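View pics/top0.png

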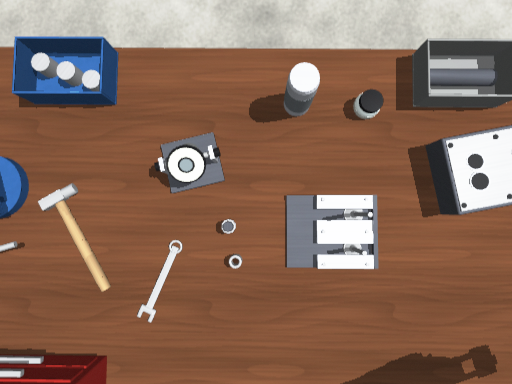

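The scene picture shows the rack at about (165,248) with two valve stems standing in it, and the camera head at (337,205). In the top picture the rack spans columns 286-378 and rows 195-269, open end to the left (+y). The lens is at (186,164).

```bash
python3 - <<'E'
from h import *
T=dict(np.load('top.npz'));S=dict(np.load('scene.npz'))
P=pts(T);im=T['image']
print([np.round(ray(T,u,v,8),1) for u,v in [(286,195),(378,195),(378,269),(286,269)]])
# rack tops: points z 20..28 near rack
m=(P[...,2]>20)&(P[...,2]<28);m[:185]=0;m[280:]=0;m[:,:280]=0;m[:,385:]=0
n,l,st,c=cv2.connectedComponentsWithStats(m.astype('uint8'))
for i in range(1,n):
    if st[i,4]>40:
        q=P[l==i]; r=cv2.minAreaRect(q[:,:2].astype('float32'));print('lip',st[i],np.round(r[0],1),np.round(r[1],1),r[2],np.median(q[:,2]))
m=(P[...,2]<15)&(P[...,2]>5);m[:185]=0;m[280:]=0;m[:,:280]=0;m[:,385:]=0
print('floor',np.round(cv2.minAreaRect(P[m][:,:2].astype('float32')),1) if 0 else cv2.minAreaRect(P[m][:,:2].astype('float32')))
for nme,f,box in [('top',T,(185,280,280,385)),('scene',S,(190,290,100,240))]:
    Q=pts(f);z=Q[...,2];m=(z>35)&(z<200);b=np.zeros_like(m);b[box[0]:box[1],box[2]:box[3]]=1;m&=b
    n,l,st,c=cv2.connectedComponentsWithStats(m.astype('uint8'),connectivity=8)
    for i in range(1,n):
        if st[i,4]>8:
            q=Q[l==i];print(nme,st[i],'max z',np.round(q[:,2].max(),1),'median xy',np.round(np.median(q,0),1),'top',np.round(np.median(q[q[:,2]>q[:,2].max()-6],0),1))
# camera head ring
z=P[...,2];b=np.zeros(z.shape,bool);b[130:200,150:230]=1
print('cam z max',z[b].max())
m=b&(z>85)
q=P[m];
for _ in range(4):
    ce=q.mean(0);n3=np.linalg.svd(q-ce)[2][2];n3*=np.sign(n3[2]);d=(q-ce)@n3;q=q[abs(d)<max(2,1.5*d.std())]
print('ring plane',len(q),ce,n3,np.degrees(np.arccos(n3[2])),np.radians(1)*np.degrees(np.arccos(n3[2])))
A=cv2.resize(im[180:285,275:390],None,fx=5,fy=5,interpolation=cv2.INTER_CUBIC)
B=cv2.resize(im[125:200,145:235],None,fx=6,fy=6,interpolation=cv2.INTER_CUBIC)
cv2.imwrite('pics/rack.png',A[:,:,::-1]);cv2.imwrite('pics/cam.png',B[:,:,::-1])
E
```

```text
[array([587.5, -95.5,   8. ]), array([ 589.5, -313.5,    8. ]), array([ 416.1, -311.7,    8. ]), array([413.8, -96.4,   8. ])]
lip [ 316  195   63   74 2911] [ 504.  -236.1] [168.4 141. ] 0.4677657186985016 25.464566011275625
floor ((499.87750244140625, -203.75970458984375), (242.7546844482422, 222.1426544189453), 89.36775207519531)
top [353 212  20   5  80] max z 162.1 median xy [ 545.2 -249.2  125. ] top [ 545.2 -252.6  159.7]
top [353 247  14   8  64] max z 127.4 median xy [ 467.3 -246.2  101.2] top [ 467.  -249.6  124.4]
scene [132 202  10  36 178] max z 125.4 median xy [ 469.4 -249.7   84.1] top [ 468.7 -248.6  122.4]
scene [145 210  12  51 267] max z 159.1 median xy [ 549.5 -253.2  102.8] top [ 548.1 -252.4  157.8]
cam z max 938.4578625929076
ring plane 696 [649.91629362 119.85799918 134.2733476 ] [0.95611269 0.24059344 0.16722239] 80.37363804085713 1.4027846156191217
```

View pics/rack.png

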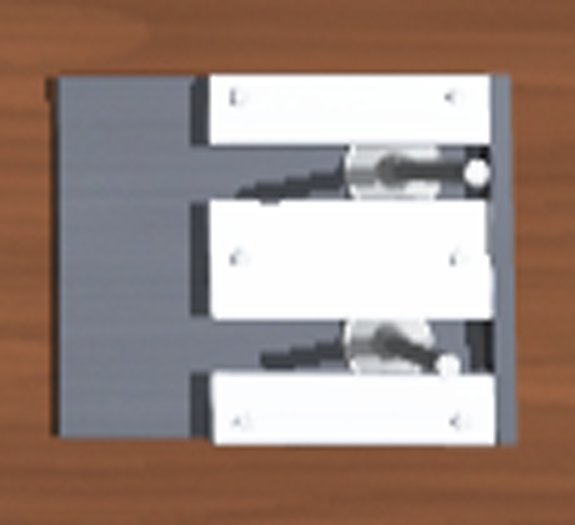

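View pics/cam.png

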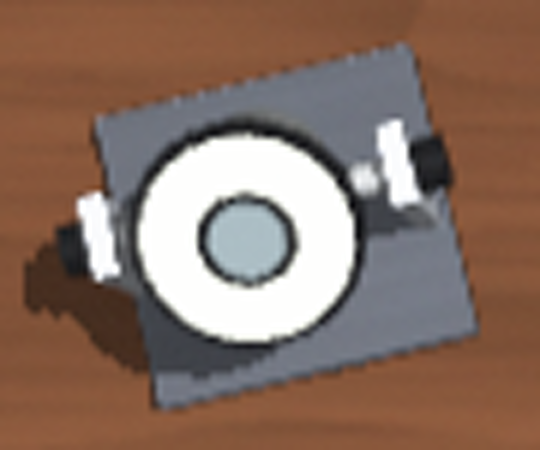

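Rack crop: the longer valve is in the upper slot, with its stem tip at crop (477,172) and its head at (392,172). The lips' open end is at crop x≈210. Camera crop: the lens centre is at (248,240), the ring around it spans x 135-360, and the foot corners are (95,118), (407,44), (478,330) and (158,408).

```bash
python3 - <<'E'
from h import *
T=dict(np.load('top.npz'));S=dict(np.load('scene.npz'))
r=lambda u,v,h:np.round(ray(T,275+u/5-.4,180+v/5-.4,h),1)
print('lip open',r(210,110,24),r(210,260,24),r(213,405,24),'lip closed',r(490,110,24),r(494,405,24))
print('slot edges x',r(300,144,24),r(300,199,24),r(300,319,24),r(300,372,24))
print('tip',r(477,172,158),'head',r(345,172,13),r(440,172,13))
c=lambda u,v,h:ray(T,145+u/6-.42,125+v/6-.42,h)
F=np.array([c(*p,12)[:2] for p in [(95,118),(407,44),(478,330),(158,408)]]);print('foot',F.round(1),F.mean(0),[np.linalg.norm(F[i]-F[i-1]).round(1) for i in range(4)])
for e in (F[1]-F[0],F[2]-F[3],F[0]-F[3],F[1]-F[2]): print(np.degrees(np.arctan2(e[1],e[0])))
for nme,f,ctr in [('top',T,(186,165)),('scene',S,(337,197))]:
    P=pts(f);im=f['image'].astype(int);g=im.min(2);v,u=np.mgrid[:384,:512]
    near=np.hypot(u-ctr[0],v-ctr[1])<24
    w=near&(P[...,2]>88)&(P[...,2]<150)&(f['z_map']>0)
    q=P[w]
    rng=np.random.default_rng(0);best=0
    for _ in range(500):
        a=q[rng.choice(len(q),3,False)];n=np.cross(a[1]-a[0],a[2]-a[0]);L=np.linalg.norm(n)
        if L<200: continue
        n/=L;k=abs((q-a[0])@n)<2
        if k.sum()>best:best=k.sum();K=k
    q=q[K];ce=q.mean(0);n=np.linalg.svd(q-ce)[2][2];n*=np.sign(n[2])
    print(nme,'plane',len(w[w]),len(q),ce.round(1),n.round(4),'tilt',np.arccos(n[2]),'az',np.degrees(np.arctan2(n[1],n[0])))
    # ring outer contour centre (ellipse of plane points)
    mm=np.zeros(g.shape,'uint8');idx=np.argwhere(w)[K];mm[idx[:,0],idx[:,1]]=1
    mm=cv2.morphologyEx(mm,cv2.MORPH_OPEN,np.ones((3,3)))
    cs=max(cv2.findContours(mm,0,1)[0],key=cv2.contourArea);E=cv2.fitEllipse(cs);print(E)
    d=f['R'].T@np.linalg.solve(f['camera_matrix'],[*E[0],1.]);o=-f['R'].T@f['t'];X=o+d*((ce-o)@n)/(d@n);print('ring centre',X.round(1),'diam',E[1][1]*np.mean(f['z_map'][w])/f['camera_matrix'][0,0])
E
```

```text
lip open [ 572.1 -165.9   24. ] [ 502.6 -165.9   24. ] [ 436.  -167.3   24. ] lip closed [ 573.3 -296.1   24. ] [ 437.4 -296.6   24. ]
slot edges x [ 556.7 -207.7   24. ] [ 531.2 -207.7   24. ] [ 475.8 -207.5   24. ] [ 451.5 -207.4   24. ]
tip [ 545.2 -253.3  158. ] head [ 543.8 -230.8   13. ] [ 544.2 -275.4   13. ]
foot [[706.  205.5]
 [736.8  81.6]
 [622.6  51.4]
 [590.6 177.6]] [663.99704893 129.02259196] [np.float64(118.8), np.float64(127.8), np.float64(118.1), np.float64(130.1)]
-76.05215922545432
-75.7452317990995
13.627482314799005
14.772772288498816
top plane 1191 948 [648.6 124.5 108.1] [-0.4233 -0.1022  0.9002] tilt 0.4505262147539743 az -166.4287390237373
((194.1907958984375, 156.48118591308594), (12.93752384185791, 25.39361000061035), 130.7344512939453)
ring centre [663.3 106.1 113. ] diam 54.22236557115429
scene plane 705 449 [651.7 123.1 108.2] [-0.4158 -0.111   0.9026] tilt 0.44493625634384737 az -165.04879376057025
((334.2136535644531, 195.46653747558594), (13.485013008117676, 38.16084671020508), 74.16329956054688)
ring centre [651.5 122.7 108.1] diam 80.83500305796761
```

Call:
play_rows(
  steps=[
    [0.87,-0.52,0,0,0,0.104,87],
    [0.87,-0.52,0,0,0,0.104,87],
    [0.87,-0.52,0,0,0,0.104,87],
    [0.87,-0.52,0,0,0,0.104,87],
    [0.87,-0.52,0,0,0,0.104,87],
    [0.87,-0.52,0,0,0,0.104,87],
    [0.87,-0.52,0,0,0,0.104,87],
    [0.87,-0.52,0,0,0,0.104,87],
  ],
)

```text
time: 0.9
position: [476.8, -332.9, 222.5]
tcp_rot: [[1.0, 0.0, -0.0], [0.0, -1.0, 0.0], [-0.0, -0.0, -1.0]]
wrist_force: [1.2, -0.7, 1.2]
width: 87.0
grip_force: 0.0
```

```bash
cat >> h.py <<'E'
from scipy.spatial.transform import Rotation as Ro
def cmd(p,R=None):
    s=ctrl.observe();R0=np.array(s['tcp_rot']);p0=np.array(s['position'])
    R=R0 if R is None else R
    print('t',round(s['time'],2),p0.round(1),'shift',(R0.T@(np.array(p)-p0)/400).round(4),'turn',(Ro.from_matrix(R0.T@R).as_rotvec()/np.pi).round(4),'w',s['width'],s['grip_force'],np.round(s['wrist_force'],1))
D=np.array([[1,0,0],[0,-1,0],[0,0,-1.]])
E
python3 -c "
from h import *
cmd([545,-253,222],D)
T=dict(np.load('top.npz'));S=dict(np.load('scene.npz'))
print(ray(T,145+248/6-.42,125+240/6-.42,106),ray(T,145+247.5/6-.42,125+238/6-.42,107),proj(S,[647,124.7,106]))
# lens colour blob
for f,c,r in((T,(186,165),9),(S,(336,197),12)):
    im=f['image'].astype(int);v,u=np.mgrid[:384,:512]
    m=(np.hypot(u-c[0],v-c[1])<r)&(im[...,2]-im[...,0]>12)
    print(m.sum(),u[m].mean(),v[m].mean(),ray(f,u[m].mean(),v[m].mean(),106))
"
```

```text
t 0.9 [ 476.8 -332.9  222.5] shift [ 0.1706 -0.1997  0.0011] turn [-0.      0.0001  0.    ] w 87.02993836224717 0.0 [ 1.2 -0.7  1.2]
[646.64653273 124.69921556 106.        ] [647.24477432 124.69463679 107.        ] [333.38733306 194.87572731]
140 185.74285714285713 164.74285714285713 [646.29290864 125.05704334 106.        ]
0 nan nan [nan nan nan]<string>:10: RuntimeWarning: Mean of empty slice.
  ret = ret.dtype.type(ret / rcount)
```

Call:
play_rows(
  steps=[
    [0.1706,-0.2,0,0,0,0,87],
    [0.1706,-0.2,0,0,0,0,87],
    [0.1706,-0.2,0,0,0,0,87],
    [0.1706,-0.2,0,0,0,0,87],
    [0.1706,-0.2,0,0,0,0,87],
  ],
)

```text
time: 1.4
position: [543.1, -256.1, 222.3]
tcp_rot: [[1.0, -0.002, -0.001], [-0.002, -1.0, -0.001], [-0.001, 0.001, -1.0]]
wrist_force: [0.3, -0.7, -1.0]
width: 87.1
grip_force: 0.0
```

```bash
python3 -c "
from h import *
cmd([545,-253,104],D)
W=grab('wrist');save(W,'pics/w1.png');Q=pts(W)
for h,(a,b) in {}.items():pass
z=Q[...,2];m=(W['z_map']>0)&(z>30)&(z<162)&(np.hypot(Q[...,0]-545,Q[...,1]+253)<25);print(m.sum(),np.median(Q[m],0) if m.any() else 0, z[m].max() if m.any() else 0)
print(proj(W,[545,-253,158]),proj(W,[545,-253,30]))
"
```

```text
t 1.4 [ 543.1 -256.1  222.3] shift [ 0.005  -0.0079  0.2957] turn [ 0.0002  0.0004 -0.0005] w 87.12014200195459 0.0 [ 0.3 -0.7 -1. ]
537 [ 549.20399714 -253.39586966  129.91188937] 159.76494563564765
[252.35357365 209.83495565] [254.19390371 170.1077863 ]
```

View pics/w1.png

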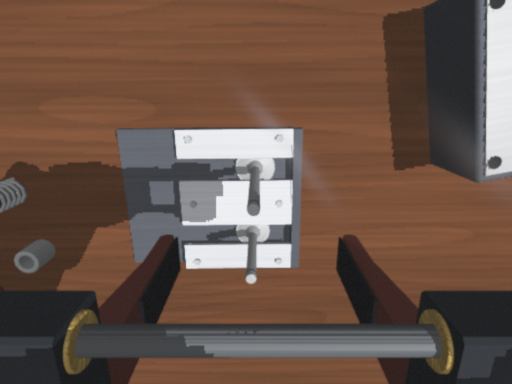

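The wrist picture shows the long stem's tip at (253,208), within 2 px of the prediction, and midway between the open fingers. Descending and closing.

Call:
play_rows(
  steps=[
    [0,0,0.1,0,0,0,87],
    [0,0,0.2,0,0,0,87],
    [0,0,0.25,0,0,0,87],
    [0,0,0.296,0,0,0,87],
    [0,0,0.296,0,0,0,87],
    [0,0,0.296,0,0,0,87],
  ],
)

```text
time: 2.05
position: [543.5, -256.2, 104.6]
tcp_rot: [[1.0, -0.002, -0.0], [-0.002, -1.0, -0.0], [-0.0, 0.0, -1.0]]
wrist_force: [0.4, -1.1, 0.7]
width: 86.7
grip_force: 0.0
```

Call:
play_rows(
  steps=[
    [0,0,0,0,0,0,60],
    [0,0,0,0,0,0,40],
    [0,0,0,0,0,0,20],
    [0,0,0,0,0,0,12],
    [0,0,0,0,0,0,4],
    [0,0,0,0,0,0,0],
    [0,0,0,0,0,0,0],
    [0,0,0,0,0,0,0],
  ],
)

```text
time: 2.85
position: [544.2, -254.7, 104.2]
tcp_rot: [[1.0, 0.0, -0.0], [0.0, -1.0, 0.0], [-0.0, -0.0, -1.0]]
wrist_force: [-0.5, 0.2, -0.5]
width: 26.6
grip_force: 0.0
```

Call:
play_rows(
  steps=[
    [0,0,0,0,0,0,0],
    [0,0,0,0,0,0,0],
    [0,0,0,0,0,0,0],
    [0,0,0,0,0,0,0],
    [0,0,0,0,0,0,0],
    [0,0,0,0,0,0,0],
  ],
)

```text
time: 3.45
position: [544.1, -254.7, 104.1]
tcp_rot: [[1.0, 0.0, -0.0], [0.0, -1.0, 0.0], [-0.0, -0.0, -1.0]]
wrist_force: [0.7, 0.2, -2.0]
width: 9.7
grip_force: 30.0
```

Call:
play_rows(
  steps=[
    [0,-0.02,-0.002,0,0,0,0],
    [-0.001,-0.045,-0.002,0,0,0,0],
    [-0.001,-0.07,-0.002,0,0,0,0],
    [-0.001,-0.095,-0.002,0,0,0,0],
    [-0.001,-0.12,-0.002,0,0,0,0],
    [-0.002,-0.145,-0.002,0,0,0,0],
    [-0.002,-0.17,-0.002,0,0,0,0],
    [-0.002,-0.195,-0.002,0,0,0,0],
  ],
)

```text
time: 4.25
position: [543.4, -175.8, 105.1]
tcp_rot: [[1.0, 0.0, 0.0], [0.0, -1.0, -0.0], [0.0, 0.0, -1.0]]
wrist_force: [0.6, -0.6, -1.4]
width: 9.4
grip_force: 30.0
```

Call:
play_rows(
  steps=[
    [-0.001,-0.025,0,0,0,0,0],
    [-0.001,-0.05,0,0,0,0,0],
    [-0.001,-0.075,0,0,0,0,0],
    [-0.001,-0.1,0,0,0,0,0],
    [-0.001,-0.12,0,0,0,0,0],
    [-0.001,-0.13,0,0,0,0,0],
    [-0.001,-0.13,0,0,0,0,0],
    [-0.001,-0.13,0,0,0,0,0],
  ],
)

```text
time: 5.05
position: [543.0, -125.1, 105.1]
tcp_rot: [[1.0, -0.0, 0.0], [-0.0, -1.0, -0.0], [0.0, 0.0, -1.0]]
wrist_force: [0.3, 0.3, -1.1]
width: 9.4
grip_force: 30.0
```

```bash
python3 -c "
from h import *
cmd([545,-123,104],D)
W=grab('scene');save(W,'pics/s1.png');cv2.imwrite('pics/s1c.png',cv2.resize(W['image'][100:290,90:300,::-1],None,fx=3,fy=3))
"
```

```text
t 5.05 [ 543.  -125.1  105.1] shift [ 0.0049 -0.0053  0.0027] turn [ 0.0001 -0.     -0.0001] w 9.419478728659817 29.997415244579315 [ 0.3  0.3 -1.1]
```

View pics/s1c.png

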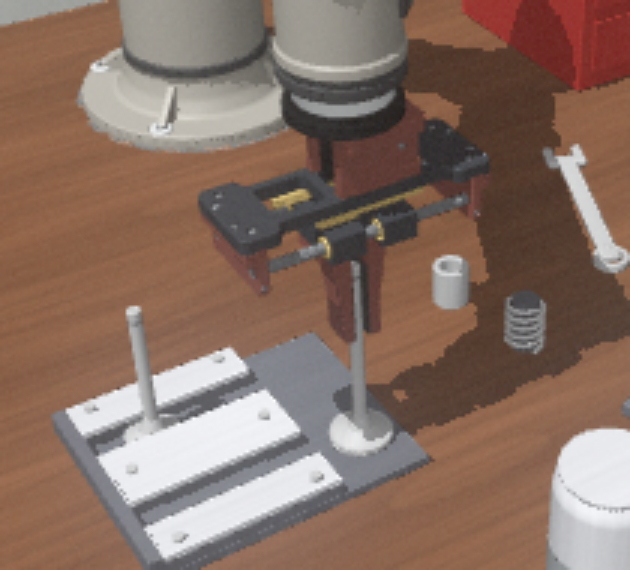

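The picture shows the valve held at the stem, its head at crop (362,432) fully past the lips. The short valve still stands in its slot. Lift.

Call:
play_rows(
  steps=[
    [0,0,-0.04,0,0,0,0],
    [0,0,-0.1,0,0,0,0],
    [0,0,-0.18,0,0,0,0],
    [0,0,-0.26,0,0,0,0],
    [0,0,-0.34,0,0,0,0],
    [0,0,-0.4,0,0,0,0],
    [0,0,-0.45,0,0,0,0],
    [0,0,-0.45,0,0,0,0],
  ],
)

```text
time: 5.9
position: [544.6, -125.6, 288.0]
tcp_rot: [[1.0, -0.001, 0.006], [-0.001, -1.0, -0.001], [0.006, 0.001, -1.0]]
wrist_force: [-0.1, -0.4, -2.6]
width: 9.5
grip_force: 30.0
```

```bash
cat >> h.py <<'E'
t,a=.449,np.radians(-165.8)
N=np.array([np.sin(t)*np.cos(a),np.sin(t)*np.sin(a),np.cos(t)])
O=np.array([664,129,70.]);L=(O+40*N+np.array([646.6,124.8,106]))/2;FO=L+100*N
ax=np.cross([0,0,1],N);ax/=np.linalg.norm(ax)
RT=Ro.from_rotvec(ax*t).as_matrix()@D
E
python3 -c "
from h import *
print(N,L,FO,FO+96.1*N)
cmd(FO+126.1*N,RT)
"
```

```text
[-0.42080217 -0.10647932  0.90088162] [646.88395661 124.77041363 106.01763235] [604.80373966 114.12248178 196.10579411] [564.36465118 103.88981928 282.68051756]
t 5.9 [ 544.6 -125.6  288. ] shift [ 0.0176 -0.5656 -0.0548] turn [ 0.0354  0.1368 -0.0002] w 9.536764594102452 29.997688829898834 [-0.1 -0.4 -2.6]
```

Call:
play_rows(
  steps=[
    [0.002,-0.06,-0.006,0.004,0.015,0,0],
    [0.005,-0.14,-0.014,0.01,0.035,0,0],
    [0.008,-0.24,-0.023,0.015,0.058,0,0],
    [0.011,-0.34,-0.033,0.021,0.082,0,0],
    [0.014,-0.44,-0.043,0.028,0.108,0,0],
    [0.016,-0.52,-0.05,0.033,0.126,0,0],
    [0.0176,-0.566,-0.055,0.0354,0.1368,0,0],
    [0.0176,-0.566,-0.055,0.0354,0.1368,0,0],
  ],
)

```text
time: 6.7
position: [548.2, 104.1, 305.5]
tcp_rot: [[0.91, 0.028, 0.414], [-0.019, -0.994, 0.109], [0.414, -0.107, -0.904]]
wrist_force: [-0.2, -0.3, -1.1]
width: 9.5
grip_force: 30.0
```

Call:
play_rows(
  steps=[
    [0,0,0,0,0,0,0],
    [0,0,0,0,0,0,0],
    [0,0,0,0,0,0,0],
  ],
)

```text
time: 7.0
position: [550.4, 100.2, 306.6]
tcp_rot: [[0.91, 0.021, 0.415], [-0.025, -0.994, 0.107], [0.415, -0.107, -0.904]]
wrist_force: [0.2, -0.0, -1.8]
width: 9.7
grip_force: 30.0
```

```bash
python3 -c "
from h import *
cmd(FO+96.1*N,RT)
for n in('scene','top'):
    W=grab(n);save(W,f'pics/{n}2.png')
    print(n,proj(W,FO+30*N),proj(W,FO+130*N),proj(W,L))
W=dict(np.load('scene.npz'));u,v=proj(W,FO+50*N).astype(int)
a=W['image'][v-60:v+70,u-60:u+80];b=dict(np.load('top.npz'));u,v=proj(b,FO).astype(int)
c=b['image'][v-65:v+65,u-70:u+70]
cv2.imwrite('pics/c2.png',cv2.resize(np.hstack([a,c])[:,:,::-1],(784,364)))
"
```

```text
t 7.0 [550.4 100.2 306.6] shift [ 0.0067 -0.0019  0.0695] turn [ 0.      0.002  -0.0008] w 9.737046258180674 29.997957944869995 [ 0.2 -0.  -1.8]
scene [317.12403605 137.97780148] [303.68790256  90.97645908] [333.37658275 194.8313236 ]
top [180.24783287 186.6578995 ] [174.43593539 209.55158955] [185.88094543 164.4684625 ]
```

View pics/c2.png

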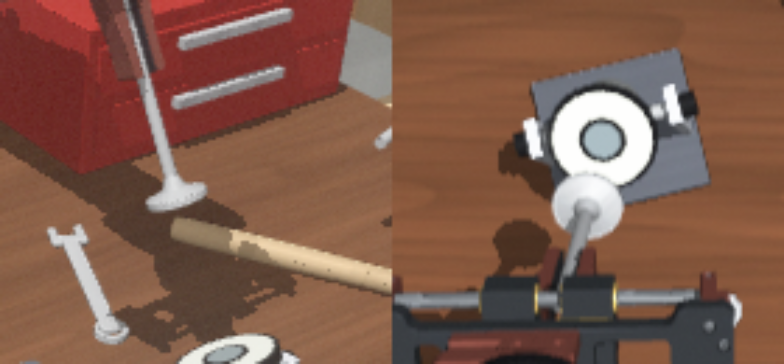

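The left half (scene) shows the valve hanging tilted, head at (177,192), above the lens. The right half (top) shows its head at (587,207) and the stem free of everything. Next I measure its axis from the two views.

```bash
cat > meas.py <<'E'
from h import *
def meas(fs,face,n):
    pl=[];rays=[]
    for f in fs:
        P=pts(f);s=(P-face)@n;r=np.linalg.norm(P-face-s[...,None]*n,axis=-1);v,u=np.mgrid[:384,:512]
        ok=f['z_map']>0
        st=ok&(s>26)&(s<82)&(r<16)
        l,k,st2,_=cv2.connectedComponentsWithStats(st.astype('uint8'));st=k==1+np.argmax(st2[1:,4])
        uv=np.c_[u[st],v[st]].astype('float32');vx,vy,x0,y0=cv2.fitLine(uv,cv2.DIST_L2,0,.01,.01).ravel()
        K=f['camera_matrix'];o=-f['R'].T@f['t'];w=lambda a,b:f['R'].T@np.linalg.solve(K,[a,b,1.])
        m=np.cross(w(x0,y0),w(x0+50*vx,y0+50*vy));m/=np.linalg.norm(m);pl.append((m,o))
        hd=(ok&(abs(s-2)<12)&(r<32)).astype('uint8')
        print('stem px',st.sum(),'head px',hd.sum(),'s span of head',np.percentile(s[hd>0],[2,50,98]).round(1))
        c=max(cv2.findContours(hd,0,1)[0],key=cv2.contourArea);E=cv2.fitEllipse(cv2.convexHull(c)) ;print('ell',np.round(E[0],1),np.round(E[1],1))
        rays.append((o,w(*E[0])))
    (m1,o1),(m2,o2)=pl;d=np.cross(m1,m2);d/=np.linalg.norm(d);d*=np.sign(d@n)
    p=np.linalg.solve([m1,m2,d],[m1@o1,m2@o2,d@face])
    # head centre by ray triangulation
    A=np.zeros((3,3));b=np.zeros(3)
    for o,q in rays:
        q=q/np.linalg.norm(q);M=np.eye(3)-np.outer(q,q);A+=M;b+=M@o
    H=np.linalg.solve(A,b)
    print('axis',d.round(4),'angle to N deg',np.degrees(np.arccos(d@N)).round(2),'axis pt at face',p.round(1),'head',H.round(1),'head-from-axis',(H-p-((H-p)@d)*d).round(1),'head s',((H-face)@n).round(1))
    for o,q in rays:
        q=q/np.linalg.norm(q);print('ray miss',np.linalg.norm(np.cross(H-o,q)).round(2))
    return d,p,H
if __name__=='__main__':
    s=ctrl.observe();R=np.array(s['tcp_rot']);p=np.array(s['position']);n=-R[:,2]
    print(p,n)
    d,q,H=meas([dict(np.load('scene.npz')),dict(np.load('top.npz'))],p-96.1*n,n)
    print('nominal face',p-96.1*n,'tool-frame axis',R.T@d)
E
python3 meas.py
```

```text
[550.34431814 100.7251267  306.82753952] [-0.41546485 -0.10692876  0.90330238]
stem px 133 head px 159 s span of head [ 0.2  5.3 13.1]
ell [316.5 137.5] [ 9.1 22.9]
stem px 73 head px 394 s span of head [ 3.1  7.5 12.9]
ell [180.5 187.3] [23.5 25.2]
axis [-0.442  -0.0852  0.893 ] angle to N deg 1.78 axis pt at face [593.2 109.9 221.4] head [590.9 110.3 223.9] head-from-axis [-0.9  0.7 -0.4] head s 3.3
ray miss 0.06
ray miss 0.06
nominal face [590.27049058 111.00098047 220.02018048] tool-frame axis [-0.02891721 -0.02102299 -0.99936071]
```

```bash
python3 -c "
from h import *
W=grab('wrist');cv2.imwrite('pics/w2.png',cv2.resize(W['image'],None,fx=1.5,fy=1.5)[:,:,::-1])
s=ctrl.observe();R=np.array(s['tcp_rot']);p=np.array(s['position'])
print(p,proj(W,p-96.1*-R[:,2]),proj(W,p),proj(W,L), R.T@(-W['R'].T@W['t']-p),(W['R']@R).round(3))
"
```

```text
[550.29566459 100.91290628 306.88462028] [256.49384723 199.02814326] [255.74718866 253.34860311] [256.97993034 162.78292172] [  84.73209596    1.26819993 -162.17022922] [[-0.001  1.     0.   ]
 [-0.952 -0.001 -0.306]
 [-0.306 -0.     0.952]]
```

View pics/w2.png

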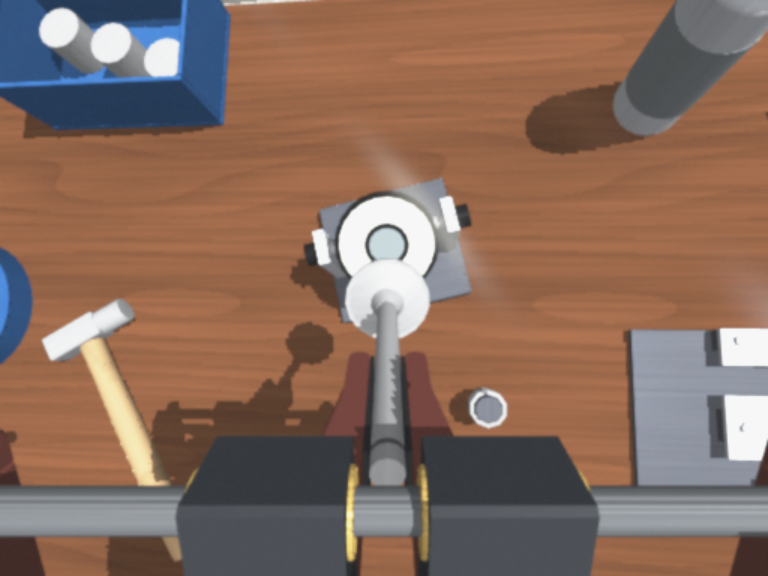

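Wrist picture (1.5x): lens at (386,243), valve head ellipse centred on about (388,300), and the stem runs down to its tip near (388,470) between the fingers. I'll measure the stem's line from this depth map too.

```bash
python3 -c "
from h import *
W=dict(np.load('wrist.npz'))
s=ctrl.observe();R=np.array(s['tcp_rot']);p=np.array(s['position']);n=-R[:,2];print(p,W['camera_matrix'][0,0])
Q=(pts(W)-p)@R   # tool frame
v,u=np.mgrid[:384,:512];ok=W['z_map']>0
print('pred tip',proj(W,p+53.9*n),'pred s=5',proj(W,p-91.1*n),'s=20',proj(W,p-76*n))
for lo,hi in((-50,-20),(-20,10),(10,40),(40,70)):
    m=ok&(abs(Q[...,0]-2)<14)&(abs(Q[...,1]-1)<9)&(Q[...,2]>lo)&(Q[...,2]<hi)&(abs(u-258.6)<1.2)
    if m.sum()>4: print(lo,hi,m.sum(),'tool x (surface)',np.median(Q[m][:,0]).round(2),'y',Q[m][:,1].mean().round(2),'z',Q[m][:,2].mean().round(1))
m=ok&(abs(Q[...,0])<32)&(abs(Q[...,1])<32)&(abs(Q[...,2]-90)<16);h=m.astype('uint8')
c=max(cv2.findContours(h,0,1)[0],key=cv2.contourArea);print('head ell',cv2.fitEllipse(cv2.convexHull(c)),cv2.boundingRect(c))
z=Q[m][:,2];r=np.hypot(Q[m][:,0]-1,Q[m][:,1]-1);k=r>17;q=Q[m][k]
A=np.c_[q[:,:2],np.ones(len(q))];co=np.linalg.lstsq(A,q[:,2],rcond=None)[0];print('rim plane slope deg x,y',np.degrees(co[:2]),co[2])
im=W['image'].astype(int);b=(np.hypot(u-257,v-162)<13)&(im[...,2]-im[...,0]>8)&(v<173);print('lens',b.sum(),u[b].mean(),v[b].mean(),u[b].min(),u[b].max(),v[b].min(),v[b].max())
for i in (0,1): pass
# ring plane seen from wrist
P=pts(W);k=ok&(np.hypot(u-257,v-162)<38)&(v<172)&(abs((P-L)@N)<6);q=P[k];ce=q.mean(0);nn=np.linalg.svd(q-ce)[2][2];nn*=np.sign(nn[2]);print('ring',k.sum(),nn,np.degrees(np.arccos(nn@N)),'offset of plane from L',(ce-L)@N,np.arccos(nn[2]),np.degrees(np.arctan2(nn[1],nn[0])))
"
```

```text
[550.29566459 100.91290628 306.88462028] 326.9385689762597
pred tip [254.86470326 317.55065653] pred s=5 [256.4676176  200.93638591] s=20 [256.38240418 207.13578195]
-50 -20 74 tool x (surface) 5.93 y 1.46 z -36.2
-20 10 50 tool x (surface) 5.96 y 1.5 z -5.8
10 40 37 tool x (surface) 5.88 y 1.56 z 23.8
40 70 30 tool x (surface) 5.85 y 1.6 z 53.9
head ell ((257.4043884277344, 198.32032775878906), (54.12513732910156, 55.691322326660156), 89.66036987304688) (230, 172, 56, 53)
rim plane slope deg x,y [0.76897026 0.05009844] 90.51418195476526
lens 436 257.3761467889908 162.35550458715596 246 269 151 172
ring 2574 [-0.40604425 -0.1091249   0.90731462] 0.9347904908872181 offset of plane from L 0.6977895950532247 0.43394381592906056 -164.95713245980232
```

```bash
cat >> h.py <<'E'
t,a=.443,np.radians(-165.5)
N=np.array([np.sin(t)*np.cos(a),np.sin(t)*np.sin(a),np.cos(t)])
L=np.array([647.2,125.6,106.1]);FO=L+100*N
ax=np.cross([0,0,1],N);ax/=np.linalg.norm(ax)
RT=Ro.from_rotvec(ax*t).as_matrix()@D
TG=FO+96*N-.9*RT[:,0]
E
python3 -c "
from h import *
print(FO,TG);cmd(TG,RT)"
```

```text
[605.7001772  114.86741608 196.44697754] [565.04177817 104.58519496 282.80657757]
t 7.15 [550.3 100.9 306.9] shift [ 0.0083 -0.0018  0.0707] turn [ 0.0001 -0.0002 -0.0004] w 9.374422652958703 29.997968673706055 [-0.4 -0.2 -1.5]
```

Call:
play_rows(
  steps=[
    [0.003,-0.001,0.02,0,0,0,0],
    [0.006,-0.0018,0.04,0,0,0,0],
    [0.0083,-0.0018,0.06,0,0,0,0],
    [0.0083,-0.0018,0.0707,0,0,0,0],
    [0.0083,-0.0018,0.0707,0,0,0,0],
    [0.0083,-0.0018,0.0707,0,0,0,0],
    [0.0083,-0.0018,0.0707,0,0,0,0],
    [0.0083,-0.0018,0.0707,0,0,0,0],
  ],
)

```text
time: 7.95
position: [564.9, 105.4, 283.4]
tcp_rot: [[0.909, 0.024, 0.416], [-0.023, -0.994, 0.108], [0.416, -0.108, -0.903]]
wrist_force: [1.0, -0.5, -2.3]
width: 9.7
grip_force: 30.0
```

Call:
play_rows(
  steps=[
    [0,0,0,0,0,0,0],
    [0,0,0,0,0,0,0],
    [0,0,0,0,0,0,0],
    [0,0,0,0,0,0,0],
    [0,0,0,0,0,0,0],
  ],
)

```text
time: 8.45
position: [564.8, 105.4, 283.0]
tcp_rot: [[0.909, 0.024, 0.416], [-0.023, -0.994, 0.108], [0.416, -0.108, -0.903]]
wrist_force: [-0.4, -0.4, -2.2]
width: 9.6
grip_force: 30.0
```

```bash
python3 -c "
from h import *
from meas import meas
cmd(TG,RT)
fs=[grab('scene'),grab('top')];s=ctrl.observe();R=np.array(s['tcp_rot']);p=np.array(s['position']);n=-R[:,2];print('TCP',p.round(2),'vel',np.abs(s['joint_vel']).max())
d,q,H=meas(fs,p-96*n,n)
print('face target',FO,'measured head - target',(H-2.5*d-FO).round(1))
W=grab('wrist');cmd(TG,RT);Q=(pts(W)-p)@R;v,u=np.mgrid[:384,:512]
for lo,hi in((-50,-20),(10,40),(40,70)):
    m=(W['z_map']>0)&(abs(Q[...,0]-2)<14)&(Q[...,2]>lo)&(Q[...,2]<hi)&(abs(u-258.6)<1.2);print(np.median(Q[m],0).round(2))
P=pts(fs[1]);m=(np.hypot(P[...,0]-465,P[...,1]+250)<25)&(P[...,2]>100);print('short',m.sum(),P[m].max(0) if m.any() else '')
"
```

```text
t 8.45 [564.8 105.4 283. ] shift [0.0004 0.002  0.0004] turn [-0.0001 -0.0003  0.    ] w 9.611417494386101 29.998424649238586 [-0.4 -0.4 -2.2]
TCP [564.82 105.38 282.97] vel 0.15099619617632473
stem px 135 head px 161 s span of head [-0.3  5.5 13.2]
ell [322.  149.6] [ 9.5 22.1]
stem px 65 head px 364 s span of head [ 2.1  7.5 12.5]
ell [180.7 180.3] [22.9 24.4]
axis [-0.4599 -0.0713  0.8851] angle to N deg 3.46 axis pt at face [609.8 113.4 198.7] head [605.7 115.3 200.7] head-from-axis [-2.5  2.1 -1.1] head s 3.7
ray miss 0.25
ray miss 0.25
face target [605.7001772  114.86741608 196.44697754] measured head - target [1.1 0.6 2.1]
t 8.6 [564.8 105.3 282.9] shift [0.0004 0.0019 0.0003] turn [-0.0001 -0.0003 -0.    ] w 9.615782469738487 29.998189508914948 [ 0.8 -0.2 -2. ]
[  5.98   1.24 -36.42]
[ 5.81  1.61 24.13]
[ 5.78  1.03 53.27]
short 32 [ 470.85512424 -244.32100543  127.05297755]
```

Call:
play_rows(
  steps=[
    [0.0004,0.0018,0.0003,0,0,0,0],
    [0.0004,0.0018,0.0003,0,0,0,0],
    [0.0004,0.0018,0.0003,0,0,0,0],
    [0.0004,0.0018,0.0003,0,0,0,0],
    [0.0004,0.0018,0.0003,0,0,0,0],
    [0.0004,0.0018,0.0003,0,0,0,0],
    [0.0004,0.0018,0.0003,0,0,0,0],
    [0.0004,0.0018,0.0003,0,0,0,0],
  ],
)

```text
time: 9.4
position: [565.0, 104.7, 282.8]
tcp_rot: [[0.909, 0.024, 0.416], [-0.023, -0.994, 0.108], [0.416, -0.108, -0.903]]
wrist_force: [-0.4, -0.4, -1.6]
width: 9.6
grip_force: 30.0
```

```bash
python3 -c "
from h import *
cmd(TG,RT);W=grab('scene');a=W['image'][90:260,240:400];b=W['image'][180:350,80:240];cv2.imwrite('pics/fin.png',cv2.resize(np.hstack([a,b])[:,:,::-1],None,fx=2.5,fy=2.5))"
```

```text
t 9.4 [565.  104.7 282.8] shift [0.     0.0002 0.0001] turn [-0.0001 -0.0003  0.    ] w 9.609716295554783 29.998395144939423 [-0.4 -0.4 -1.6]
```

View pics/fin.png

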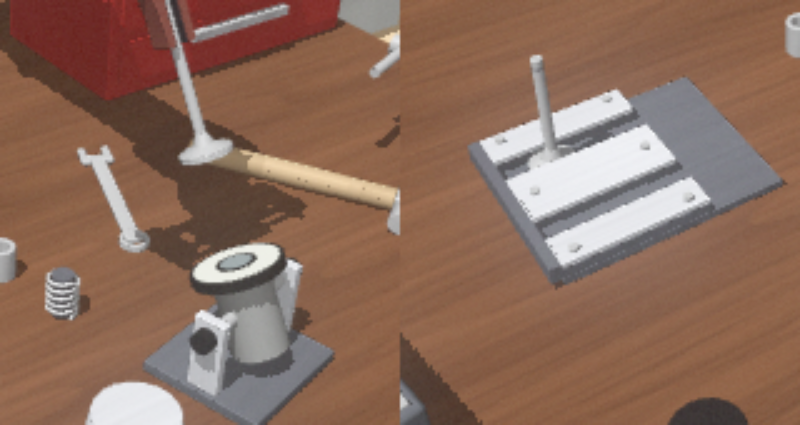

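The valve head at (205,152) faces the lens at (238,262), parallel to the ring, and the short valve stands untouched at (543,110). Handing in.

```bash
python3 -c "
from cell import ctrl
print(ctrl.sign_off())"
```

```text
the job is handed in; nothing more can be done
None
```

I slid the longer valve out of its slot, lifted it and handed the job in at about 9.5 s with the gripper still holding it at the inspection point: face to the lens, square within about 1° and 1–2 mm off target by my measurements. The camera was not touched and the short valve is still standing in its slot.

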